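# Drive the bracket pin home, then hold the loupe in focus over it

## Robot

A 6-joint arm with a two-finger parallel gripper is mounted at the origin on a cart in front of the work surface, level with it; the furniture and walls round the work are solid. World frame = base frame: x ahead of the robot, y to its left, z up, the work surface at z = 0. Lengths are in m, angles in rad, forces in N, time in s.
With the tool pointing down it reaches from about 0.35 to 0.925 m from the base axis. Payload 6.4 kg.
Tool frame: the origin (TCP) lies on the front face of the gripper's body, between the roots of the fingers; the fingertips stand 97 mm ahead of it and the grasp point (between the pads) lies 78 mm ahead of it (pinch_z is the distance from the TCP to the grasp point, in m); y points along the fingers, x is the direction in which the jaws open and shut, and the axes are right-handed (so a half turn about y gives the same grasp; the last joint's range is limited). The gripper opens to 94 mm and grips with 3 to 60 N. Pads are 16 mm wide; open, the fingers measure 119 mm over their backs; the gripper's body (75 mm by 177 mm) begins 78 mm behind the grasp point.
Start: joints at [1.018, 0.245, 1.558, -0, 1.339, -0.174], TCP at [0.24, 0.604, 0.303] pointing down, gripper open.
Joint ranges: [-3.13, 3.13], [-1.02, 2.26], [0.13, 2.54], [-0.95, 4.09], [0.21, 2.88], [-2.74, 2.74]. Speed limits (rad/s): [2.57, 2.57, 3.14, 3.14, 3.14, 3.14].

## Interface

Orientations are given as a rotation vector (axis times angle).
In Python, from cell import read_state, snapshot, close_job, pinch_z gives the robot as it stands. The module is installed in compiled form; this text tells all that it offers.
- The arm moves only by the tool move_arm, never from a script. Its argument "plan" is a list of rows, each a list of 7 numbers: the finger opening in mm, from 0 to 94, then the shift along the tool's x, y, z in mm, then the turn, a rotation vector about the tool's x, y, z in rad. In form: [[gripper, dx, dy, dz, ax, ay, az], ...]. A call has 1 to 12 rows; each row shifts and turns the commanded pose from where the row before left it, along the tool's axes as they then stand; what a row does not reach is not made up. A row lasts 1/12 s, in which the tool goes at most 41.7 mm and 7.16 degrees, less where a joint would pass 70% of its speed; a pose out of reach is approached as far as the arm can. A call is refused whole if a number of a shift passes 41.7 or a number of a turn 0.125, either way. A call with a gripper value outside its range is refused whole. The fingers move at their own pace and stop on an object; "grip_force" is the grip in N (left out, the last holds). Time passes only in rows, so rows that do not move let the fingers close. It gives the time, the measured TCP pose, the force and the opening at its end, in the units of the state.
- read_state(): the state, without advancing time (a new reading comes with each control period).
- snapshot(name): name is "scene" or "top"; returns a dict with "pixels" (480x640x3 uint8, red, green, blue), "range_z" (480x640 float32, m along the optical axis (not along the pixel's ray), 0 where there is no reading), "fov_y" (degrees; the focal length in pixels is half the picture's height over the tangent of half this angle, whatever the lens; pixels are square), "cx", "cy" (the principal point, pixels), "xyz" and "attitude" of the camera in the world. Camera axes: x right, y down, z forward; pixel columns grow to the right and rows downward; lengths in m; the calibration is good to about 2 mm. A picture is of the moment at which its call begins.
- close_job(): hands the job in, once; it reports no verdict.
The state is a dict: "time_s": time; "joints": joint angles; "joint_velocities": joint speeds; "effort": joint torques, N m; "tool_pos": TCP position; "ee_rot": TCP orientation; "contact_force": force on the tool from outside, world axes, zero at the start; "torque": the same for the moment, N m; "finger_gap": finger opening in m.
Only numpy, scipy, OpenCV 4.12 (cv2) and the standard library are available. Lean on these libraries where they do the work, as an engineer would, in place of code of your own. Each camera call takes 0.05 s, during which the arm holds its last target.

## Task

The cradle hook bracket in the assembly fixture still has its drive pin standing proud: drive the pin fully home with the mallet, so its head sits down on the bracket, and set the mallet down again, in a tray or on the bench, clear of the fixture. Then inspect the joint: take the hand loupe and hold it level and still with the lens centred over the pin head, at the focal height marked by the pointer on the fixture's column, touching neither pin, pointer nor fixture. Finish while still holding the loupe there; leave the pointer's setting and the other parts on the bench as they are.

Things in the scene. Friction and masses are not known exactly. Their poses are not given: they have to be found in the camera images.
- fixture: Assembly fixture, fixed: aluminium plate 190 x 96 mm, top 15 mm above the bench. Origin: middle of its underside, at bench height; x along the plate towards its round steel column (62 mm from the origin, 15 mm to +y, 12 mm thick, 172 mm tall), z up. 40 mm to the -x side a black block carries a steel bracket (30 x 60 mm, top 38 mm up, wall to 67 mm at its -y end). Work from the free -x side.
- drive_pin: Steel drive pin in the bracket, upright; flat round head 12.6 mm wide, 3.2 mm thick, shank going down into the block. Origin: centre of the head's underside. It slides straight down only; a tight fit (about 7 N) holds it wherever it is left, it does not spring back. At the start the head's underside is 7 to 11 mm above the bracket; home is on the bracket, at a hard stop.
- pin_head (a point): Centre of the top of the drive pin's head. 45 to 53 mm above the bench at the start, 41.4 mm when fully home.
- pointer_tip (a point): Tip of the thin steel pointer that sticks out level, 39 mm, from the black set collar (27 mm wide, 18 mm tall) on the fixture's column, towards the bracket. Its height, 100 to 130 mm above the bench, is the focal height: the middle of the lens belongs level with it. It is 50 mm to the fixture's +x side of the pin axis and stays put unless pushed hard.
- mallet: Soft-face mallet, about 0.34 kg, standing in a lined tray (floor 2 mm up, walls 62 mm) on its head's lower face: steel head 70 mm tall with white nylon faces 40 mm wide at both ends; black flat-sided handle 20 mm wide, 24 mm tall, reaching from 26 to 147 mm from the head's axis. Origin: centre of the lower face; z up along the head, the handle points along -x at 35 mm height.
- mallet_head (a point): Middle of the mallet's head, 35 mm above its lower face.
- mallet_grip (a point): Place to grip the mallet's handle, on its centre line, 55 mm from the head's axis (towards -x), 35 mm above the lower face.
- loupe: Hand loupe, about 0.11 kg, lying flat in the other lined tray (floor 2 mm up, walls 62 mm): dark round frame 64 mm across, 22 mm tall, with a clear lens in its middle; steel neck; black flat-sided handle 18 mm wide, 22 mm tall, reaching from 49 to 145 mm from the lens axis. Origin: under the lens centre, at the underside; z is the lens axis, the handle points along -x.
- loupe_lens (a point): Centre of the lens, 11 mm above the loupe's underside.
- loupe_grip (a point): Place to grip the loupe's handle, on its centre line, 80 mm from the lens axis (towards -x), 11 mm above the underside.
- spare_bracket: Bystander: a spare steel angle bracket, 30 x 60 x 31 mm, lying on the bench. Origin under its middle.
- capsule_a: Bystander: black round receiver capsule, 40 mm wide, 15 mm tall. Origin: centre of its underside.
- capsule_b: Bystander: a second receiver capsule like the first. Origin: centre of its underside.
- oil_bottle: Bystander: small brown oil bottle, 38 mm wide, 106 mm tall, standing. Origin: centre of its underside.

How it is judged:
By the outcome, as a careful person would: the job done as asked, in the order asked, and still so for the second after the job is handed in, while the arm keeps its last pose, push and grip.
It also fails if it takes over 61 s, if anything falls off the work surface, if the arm or the gripper's body presses on something with over 40 N, if the wrist force passes 120 N, or if a joint passes its speed limit or range.

## Working session

There is one attempt and no reset: what is moved stays moved. The work goes in short steps, Python scripts to look and compute and a tool call to move; the robot and the scene stay as the last step left them, time stands still between calls to the robot, and variables do not carry over. Pictures are saved under pics/ and viewed, and the job is handed in when it is done.

Besides the shell and the picture viewer there is one more tool, called as a command line: name --pt "numbers of a row" for each row, then --argument value for the rest. move_arm: Moves the arm, as the interface text tells. Its arguments: {"type":"object","properties":{"plan":{"type":"array","items":{"type":"array","items":{"type":"number"}}},"grip_force":{"type":"number"}},"required":["plan"]}

```bash
mkdir -p pics
cat > h.py <<'E'
import numpy as np,cv2
from cell import *
def snap(n,f):
    s=snapshot(n); cv2.imwrite(f'pics/{f}.png',s['pixels'][:,:,::-1]); np.savez(f'{f}.npz',**{k:v for k,v in s.items()}); return s
E
python3 - <<'E'
from h import *
print(read_state(),pinch_z)
for n in('scene','top'):
    s=snap(n,n+'0'); print(n,s['fov_y'],s['cx'],s['cy'],s['xyz'],s['attitude'])
E
```

```text
{'time_s': 0.0, 'joints': array([ 1.01791376e+00,  2.45797552e-01,  1.55896690e+00,  6.47861870e-06,
        1.33868146e+00, -1.74099019e-01]), 'joint_velocities': array([-0.0011699 , -0.00087098,  0.00103182,  0.00027787, -0.00119539,
       -0.00104651]), 'effort': array([-1.89099869e-04, -4.15837383e+01, -3.14597476e+01,  6.84542907e-02,
        3.31835740e-02, -1.65526912e-04]), 'tool_pos': array([0.24014305, 0.60358154, 0.30158108]), 'ee_rot': array([-1.36569074, -0.92451497,  0.92730805]), 'contact_force': array([0.15253229, 0.21295136, 0.18882024]), 'torque': array([0.02273248, 0.03638293, 0.00370737]), 'finger_gap': 0.09398622567001669} 0.0784
scene 47.372968149498796 322.92177589952024 244.9400193971488 [0.25056858 0.52579832 0.92912194] [-1.02176782  2.67415838 -0.75234328]
top 51.15100231007967 308.8546130089771 242.17915718274713 [0.43843027 0.14960616 0.95233968] [-2.12137883  2.11450894 -0.17789533]
```

View pics/scene0.png

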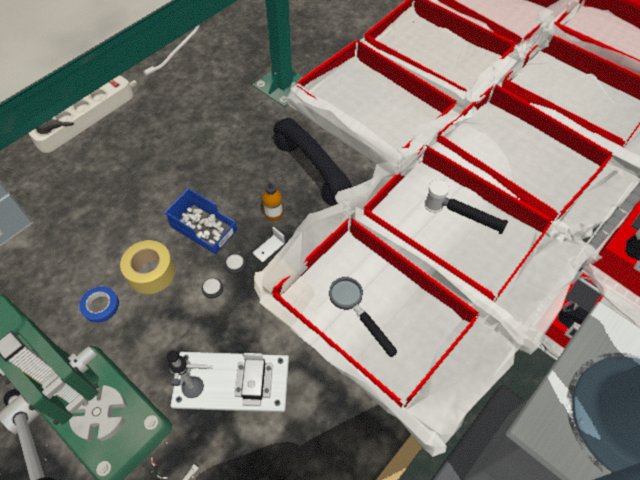

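View pics/top0.png

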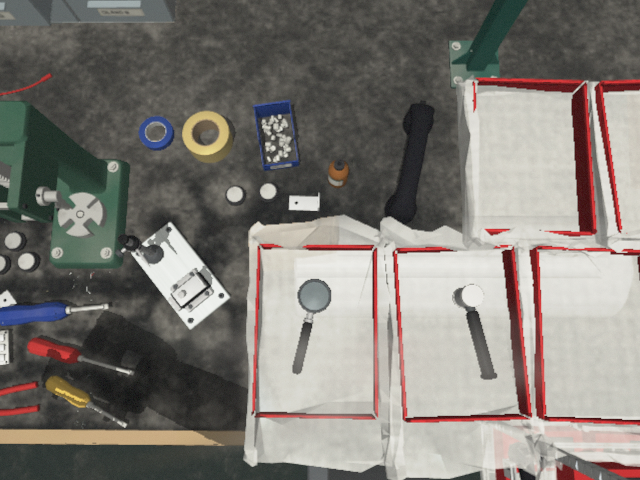

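Run:
```python
from h import *
from scipy.spatial.transform import Rotation as R
print(R.from_rotvec(read_state()['ee_rot']).as_matrix())
for n in('scene0','top0'):
    s=np.load(n+'.npz'); print(R.from_rotvec(s['attitude']).as_matrix(), s['range_z'].min(), (s['range_z']==0).mean())
```

```text
[[ 3.69825793e-01 -8.88072333e-04 -9.29100691e-01]
 [ 9.29099584e-01 -1.46193110e-03  3.69826750e-01]
 [-1.68671410e-03 -9.99998537e-01  2.84447805e-04]]
[[-0.7471777  -0.57269194  0.33726758]
 [-0.66453636  0.63548581 -0.39312747]
 [ 0.01081218 -0.51786265 -0.85539545]] 0.0 0.004202473958333334
[[ 0.00468657 -0.98319208  0.18251402]
 [-0.99986611 -0.00174581  0.01626985]
 [-0.01567775 -0.18256584 -0.98306863]] 0.0 0.00421875
```

```bash
cat >> h.py <<'E'
from scipy.spatial.transform import Rotation as R
def load(f): return np.load(f+'.npz')
def cloud(s):
    f=240/np.tan(np.radians(float(s['fov_y']))/2); v,u=np.mgrid[:480,:640]
    z=s['range_z']; c=np.stack([(u-s['cx'])/f*z,(v-s['cy'])/f*z,z],-1)
    P=c@R.from_rotvec(s['attitude']).as_matrix().T+s['xyz']; P[z==0]=np.nan; return P
def ray(s,u,v,h):
    f=240/np.tan(np.radians(float(s['fov_y']))/2)
    d=R.from_rotvec(s['attitude']).as_matrix()@np.array([(u-s['cx'])/f,(v-s['cy'])/f,1.]); o=s['xyz']
    return o+d*(h-o[2])/d[2]
def proj(s,p):
    f=240/np.tan(np.radians(float(s['fov_y']))/2)
    c=R.from_rotvec(s['attitude']).as_matrix().T@(np.array(p)-s['xyz']); return c[:2]/c[2]*f+[s['cx'],s['cy']]
def crop(s,x0,y0,x1,y1,k,name):
    cv2.imwrite(f'pics/{name}.png',cv2.resize(np.ascontiguousarray(s['pixels'][y0:y1,x0:x1,::-1]),None,fx=k,fy=k,interpolation=cv2.INTER_CUBIC))
E
python3 - <<'E'
from h import *
s=load('top0');crop(s,110,210,240,335,6,'t_fix'); P=cloud(s)
for u,v in [(180,275),(160,300),(314,295),(470,296),(340,350),(480,340),(300,370),(490,375),(258,330),(378,330),(440,400),(400,300),(268,190),(234,194)]: print(u,v,P[v,u].round(4))
s=load('scene0');crop(s,160,340,295,420,6,'s_fix'); P=cloud(s)
for u,v in [(346,291),(436,195),(438,188),(252,378)]: print(u,v,P[v,u].round(4))
E
```

```text
180 275 [0.5494 0.4088 0.0118]
160 300 [0.5028 0.4467 0.0034]
314 295 [0.5124 0.1551 0.0141]
470 296 [ 0.507  -0.117   0.0722]
340 350 [0.4122 0.1073 0.0152]
480 340 [ 0.4317 -0.1368  0.0508]
300 370 [0.3767 0.1799 0.0196]
490 375 [ 0.3725 -0.1494  0.0546]
258 330 [0.4474 0.2567 0.0279]
378 330 [0.4486 0.0371 0.0133]
440 400 [ 0.3252 -0.0719  0.011 ]
400 300 [ 0.5036 -0.0046  0.0152]
268 190 [0.7158 0.2451 0.0135]
234 194 [0.7074 0.3109 0.0147]
346 291 [0.5122 0.1522 0.0162]
436 195 [ 0.5019 -0.1033  0.0676]
438 188 [ 0.5083 -0.1182  0.0699]
252 378 [0.5174 0.3878 0.0396]
```

View pics/t_fix.png

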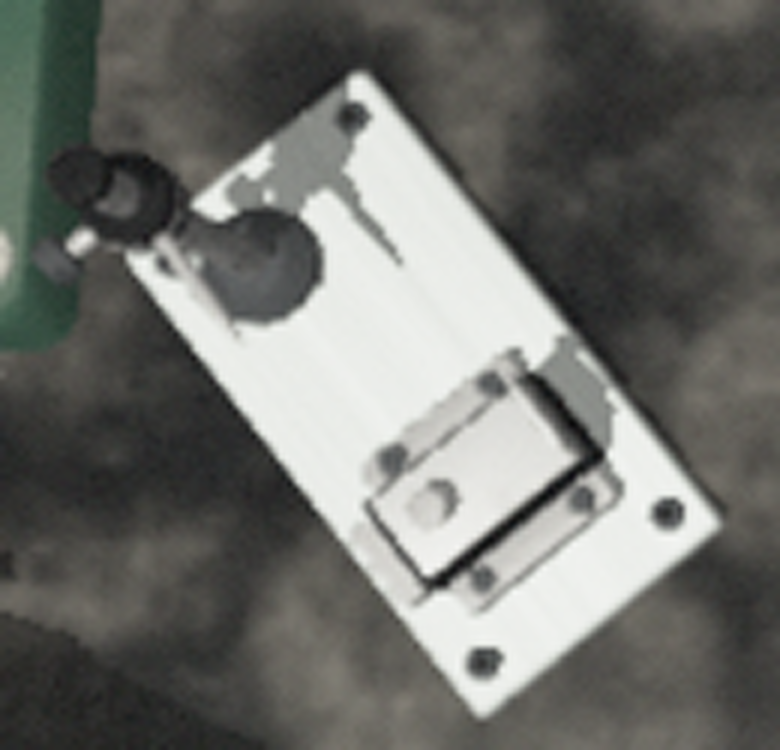

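View pics/s_fix.png

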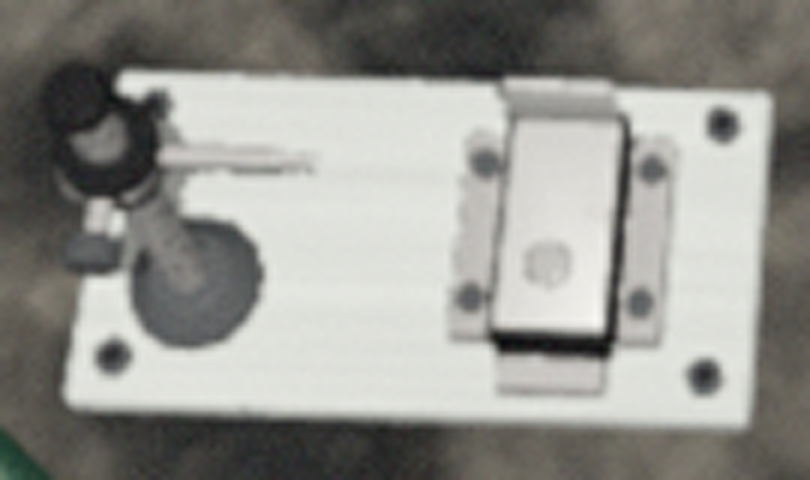

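```bash
cat >> h.py <<'E'
def tri(a,pa,b,pb):
    def r(s,p):
        f=240/np.tan(np.radians(float(s['fov_y']))/2)
        d=R.from_rotvec(s['attitude']).as_matrix()@np.array([(p[0]-s['cx'])/f,(p[1]-s['cy'])/f,1.]); return s['xyz'],d/np.linalg.norm(d)
    A,da=r(a,pa);B,db=r(b,pb)
    t=np.linalg.lstsq(np.stack([da,-db],1),B-A,rcond=None)[0]
    p,q=A+t[0]*da,B+t[1]*db; return (p+q)/2,np.linalg.norm(p-q)
E
python3 - <<'E'
from h import *
t=load('top0');s=load('scene0')
tc=[ray(t,110+x/6-.4,210+y/6-.4,.015) for x,y in[(360,70),(722,522),(483,718)]]
sc=[ray(s,160+x/6-.4,340+y/6-.4,.015) for x,y in[(118,70),(772,92),(750,428),(66,408)]]
print('top',np.round(tc,4));print('scene',np.round(sc,4))
tt=lambda x,y:(110+x/6-.4,210+y/6-.4); ss=lambda x,y:(160+x/6-.4,340+y/6-.4)
print('pin',tri(t,tt(433,503),s,ss(548,263)))
print('tip',tri(t,tt(240,337),s,ss(315,161)))
print('coltop',tri(t,tt(78,178),s,ss(80,95)))
# loupe & mallet masks
for n,c in(('t',t),('s',s)):
    hsv=cv2.cvtColor(c['pixels'],cv2.COLOR_RGB2HSV)
    print(n)
    for nm,box in (('loupe',(285,270,345,385) if n=='t' else (325,270,405,365)),('mallet',(450,275,505,390) if n=='t' else (420,175,515,240))):
        x0,y0,x1,y1=box; m=(c['pixels'][y0:y1,x0:x1].max(-1)<140).astype(np.uint8)
        k,l,st,ce=cv2.connectedComponentsWithStats(m)
        for i in range(1,k):
            if st[i,4]>25: print(nm,st[i]+[x0,y0,0,0,0],ce[i]+[x0,y0])
crop(t,280,265,350,385,5,'t_l');crop(t,445,275,515,390,5,'t_m');crop(s,320,265,410,365,6,'s_l');crop(s,415,170,520,245,6,'s_m')
P=cloud(t)
print('floors',np.nanmedian(P[390:410,270:360,2]),np.nanmedian(P[390:410,410:500,2]),np.nanmedian(P[260:275,410:440,2]),np.nanmedian(P[305:320,215:240,2]),np.nanmedian(P[90:110,220:245,2]))
P=cloud(s); print(np.nanmedian(P[340:360,390:400,2]))
E
```

```text
top [[0.6529 0.4334 0.015 ]
 [0.5088 0.3121 0.015 ]
 [0.4483 0.3839 0.015 ]]
scene [[0.653  0.4351 0.015 ]
 [0.5071 0.3132 0.015 ]
 [0.4453 0.3871 0.015 ]
 [0.5892 0.5085 0.015 ]]
pin (array([0.51207797, 0.39568474, 0.04084399]), np.float64(0.00044941715350524776))
tip (array([0.55060531, 0.42909023, 0.12441162]), np.float64(0.0020559493011599503))
coltop (array([0.5878485 , 0.46070571, 0.16837207]), np.float64(0.0007680051335949549))
t
loupe [298 279  33  35 480] [314.25208333 292.56875   ]
loupe [293 320  20  54 467] [301.85867238 346.90792291]
mallet [ 454  288   43   91 1047] [477.08787011 337.54441261]
s
loupe [329 277  34  33 365] [345.30958904 293.0109589 ]
loupe [359 311  38  46 508] [377.9015748  334.34645669]
mallet [445 175  70  43 933] [486.08360129 192.33762058]
mallet [425 190  83  44 995] [466.85427136 211.96582915]
floors 0.011543488984059935 0.012100319324172548 0.013403213273888714 0.0029593427275036444 0.0025349524626837594
0.012777610792399807
```

Run:
```python
from h import *
t=load('top0');s=load('scene0')
tt=lambda x,y:(110+x/6-.4,210+y/6-.4); ss=lambda x,y:(160+x/6-.4,340+y/6-.4)
for h in(.041,.045,.049,.053): print(h,ray(t,*tt(430,501),h).round(4),ray(s,*ss(548,263),h).round(4))
P=cloud(t);print(P[291:297,178:188,2].round(3)); P=cloud(s);print(P[378:390,246:257,2].round(3))
crop(t,170,270,215,320,14,'t_pin');crop(s,235,350,275,410,12,'s_pin')
c=np.array([.5493,.4102]);a=np.radians(40.4)
def F(x,y,z): return [*(c+[x*np.cos(a)-y*np.sin(a),x*np.sin(a)+y*np.cos(a)]),z]
for n,p in(('br',F(-25,0,38)),):pass
for q in[(-.055,.03,.038),(-.025,.03,.038),(-.025,-.03,.038),(-.055,-.03,.038),(-.04,.015,.038),(-.04,.015,.049),(.01,.015,.12),(.062,.015,.172)]:
    print(q,F(*q)[:2],proj(t,F(*q)),proj(s,F(*q)))
```

```text
0.041 [0.5129 0.3967 0.041 ] [0.5118 0.3956 0.041 ]
0.045 [0.5125 0.3956 0.045 ] [0.5106 0.3962 0.045 ]
0.049 [0.5122 0.3945 0.049 ] [0.5095 0.3968 0.049 ]
0.053 [0.5119 0.3934 0.053 ] [0.5083 0.3974 0.053 ]
[[0.037 0.036 0.049 0.05  0.048 0.04  0.04  0.038 0.04  0.039]
 [0.039 0.048 0.048 0.048 0.049 0.05  0.036 0.039 0.039 0.038]
 [0.049 0.046 0.049 0.05  0.05  0.051 0.041 0.037 0.039 0.04 ]
 [0.051 0.051 0.05  0.05  0.049 0.045 0.048 0.039 0.04  0.041]
 [0.048 0.048 0.047 0.051 0.05  0.05  0.047 0.04  0.037 0.04 ]
 [0.049 0.049 0.05  0.05  0.05  0.051 0.039 0.038 0.038 0.036]]
[[0.04  0.04  0.039 0.041 0.035 0.036 0.04  0.035 0.041 0.04  0.036]
 [0.036 0.038 0.037 0.037 0.038 0.037 0.04  0.041 0.038 0.036 0.04 ]
 [0.038 0.039 0.037 0.046 0.049 0.049 0.049 0.049 0.039 0.039 0.039]
 [0.038 0.037 0.049 0.048 0.05  0.051 0.049 0.049 0.039 0.04  0.041]
 [0.039 0.04  0.049 0.046 0.049 0.052 0.049 0.049 0.048 0.036 0.04 ]
 [0.039 0.051 0.052 0.048 0.049 0.048 0.047 0.05  0.049 0.037 0.04 ]
 [0.037 0.048 0.049 0.048 0.045 0.051 0.05  0.051 0.047 0.037 0.043]
 [0.037 0.037 0.05  0.05  0.05
[... 763 characters left out ...]
, 0.038) [np.float64(0.5268589901173734), np.float64(0.3517072562154257)] [206.55803002 285.6655222 ] [263.47911345 358.99970928]
(-0.04, 0.015, 0.038) [np.float64(0.5091166691825836), np.float64(0.3956982785705258)] [182.14462612 295.29557949] [252.23727993 385.10221287]
(-0.04, 0.015, 0.049) [np.float64(0.5091166691825836), np.float64(0.3956982785705258)] [180.5349332  294.81746051] [251.56399745 383.08511513]
(0.01, 0.015, 0.12) [np.float64(0.5471935845594205), np.float64(0.42810427362368236)] [151.20512547 268.68321881] [213.93589243 368.15187428]
(0.062, 0.015, 0.172) [np.float64(0.5867935765513307), np.float64(0.4618065084789652)] [121.11922458 239.70012204] [172.0014386  355.48955542]
```

View pics/t_pin.png

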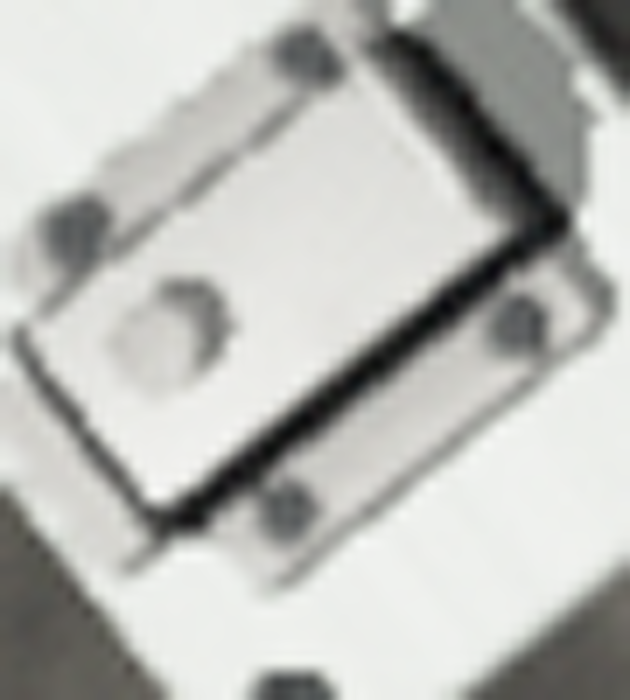

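View pics/s_pin.png

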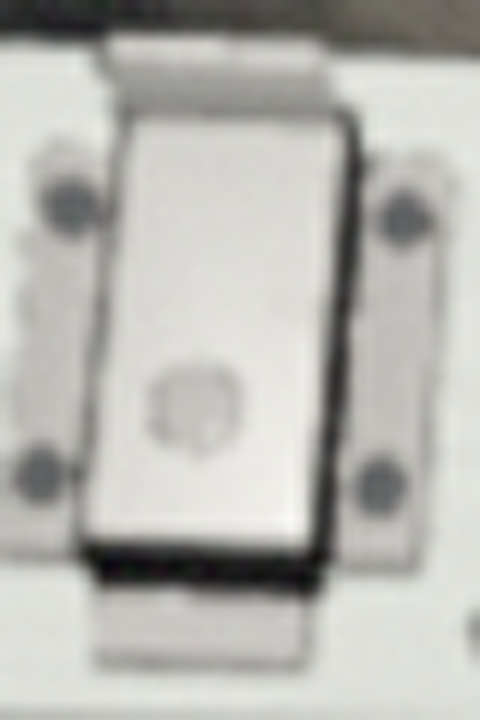

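View pics/t_l.png

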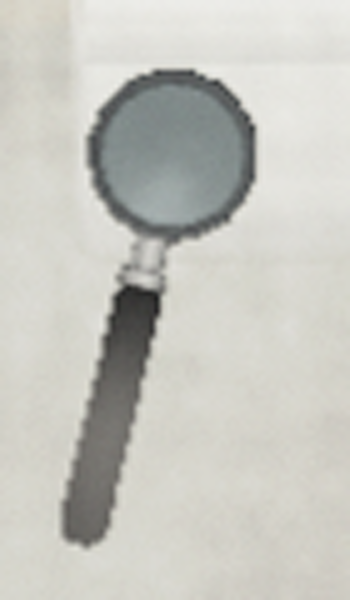

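View pics/t_m.png

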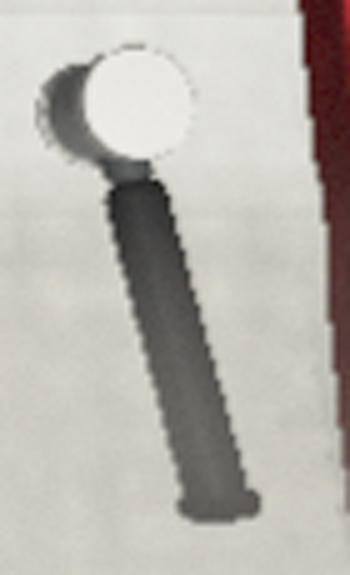

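View pics/s_m.png

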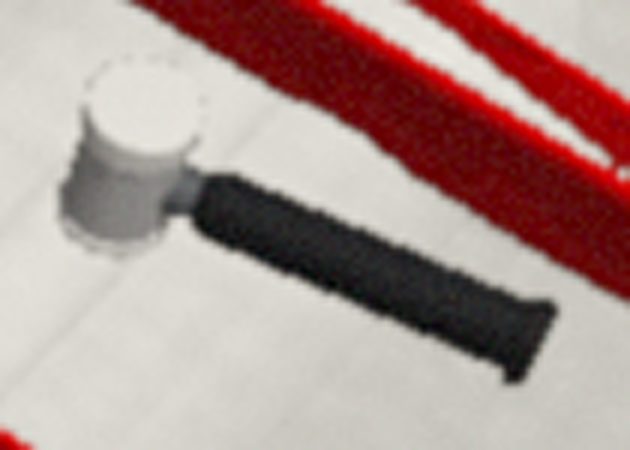

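View pics/s_l.png

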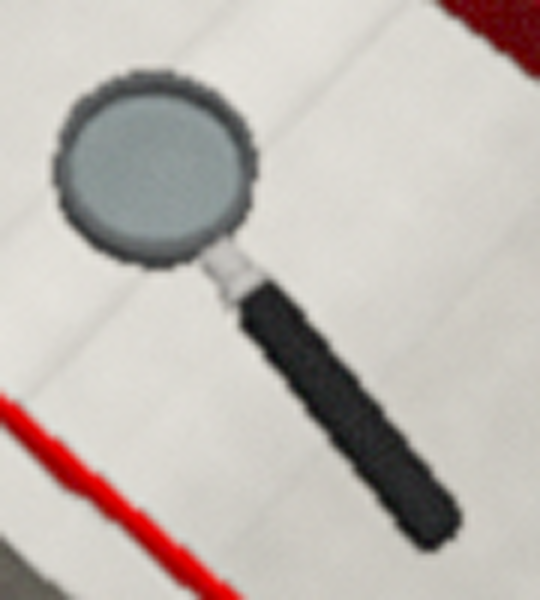

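Run:
```python
from h import *
t=load('top0');s=load('scene0')
def pr(n,tp,sp,h): print(n,ray(t,*tp,h).round(4),ray(s,*sp,h).round(4),'tri',tri(t,tp,s,sp)[0].round(4))
pr('lens',(313.8,295.6),(345.4,292.6),.013)
pr('lend',(296.6,371.8),(392.1,352.9),.013)
pr('mtop',(472.2,295.2),(438.8,187.4),.072)
pr('mend',(488.2,375.6),(502.4,227.1),.037)
for n,c in(('t',t),('s',s)):
    P=cloud(c)
    if n=='t': box=(slice(255,268),slice(138,152))
    else: box=(slice(360,372),slice(182,215))
    Q=P[box]; m=Q[...,2]>.08
    for q in Q[m]: 
        f=q[:2]-[.5493,.4102]; a=np.radians(40.4); print(n,(1e3*np.array([f@[np.cos(a),np.sin(a)],f@[-np.sin(a),np.cos(a)],q[2]])).round(0),end=' ')
    print()
```

```text
lens [0.5113 0.1554 0.013 ] [0.5118 0.1542 0.013 ] tri [0.5111 0.1554 0.0158]
lend [0.373  0.1863 0.013 ] [0.3749 0.1888 0.013 ] tri [0.3741 0.1871 0.0101]
mtop [ 0.5084 -0.1209  0.072 ] [ 0.5073 -0.1189  0.072 ] tri [ 0.5087 -0.1224  0.0674]
mend [ 0.3701 -0.152   0.037 ] [ 0.369  -0.1493  0.037 ] tri [ 0.3697 -0.154   0.0309]
t [ 38.  15. 131.] t [ 38.  14. 129.] t [ 35.  12. 133.] t [ 36.  12. 127.] t [ 36.  15. 130.] t [ 35.  13. 131.] t [ 34.  12. 131.] t [ 33.  11. 128.] t [ 35.  16. 130.] t [ 33.  14. 130.] t [ 32.  13. 130.] t [ 31.  12. 131.] t [ 32.  15. 132.] t [ 31.  14. 130.] t [ 29.  13. 132.] t [ 29.  12. 130.] t [ 29.  15. 133.] t [ 28.  14. 131.] t [ 27.  12. 132.] t [ 26.  11. 132.] t [ 27.  15. 132.] t [ 25.  13. 133.] t [ 26.  13. 128.] t [ 25.  11. 128.] t [ 26.  16. 130.] t [ 24.  14. 132.] t [ 23.  13. 132.] t [ 22.  12. 133.] t [ 23.  16. 131.] t [ 22.  14. 131.] t [ 21.  13. 131.] t [ 21.  12. 128.] t [ 22.  16. 129.] t [ 20.  14. 131.] t [ 18.  13. 132.] t [ 20.  16. 128.] t [ 19.  14. 127.] t [ 17.  13. 127.] t [ 16.  15. 130.] t [ 16.  14. 128.] t [ 14.  1
[... 1830 characters left out ...]
0.] s [ 23.  16. 131.] s [ 21.  16. 132.] s [ 20.  15. 129.] s [ 19.  16. 131.] s [ 18.  15. 129.] s [ 16.  15. 131.] s [ 14.  15. 130.] s [ 13.  14. 128.] s [ 53.  21. 140.] s [ 52.  21. 139.] s [ 51.  20. 137.] s [ 51.  18. 131.] s [ 50.  17. 128.] s [ 50.  15. 124.] s [ 29.  17. 130.] s [ 28.  17. 129.] s [ 26.  16. 128.] s [ 55.  21. 134.] s [ 53.  21. 136.] s [ 52.  20. 132.] s [ 52.  18. 128.] s [ 51.  18. 126.] s [ 54.  23. 136.] s [ 52.  23. 136.] s [ 53.  20. 129.] s [ 52.  20. 127.] s [ 51.  18. 123.] s [ 54.  24. 135.] s [ 54.  22. 130.] s [ 53.  22. 129.] s [ 53.  20. 123.] s [59. 10. 92.] s [ 55.  24. 129.] s [ 54.  24. 129.] s [ 54.  22. 124.] s [ 53.  21. 121.] s [58. 13. 96.]
```

```bash
cat >> h.py <<'E'
def delta(p,ang=None):
    "p=TCP target world; ang = tool x heading deg. prints shift in present tool axes (mm) and ay turn (rad)"
    st=read_state(); M=R.from_rotvec(st['ee_rot']).as_matrix()
    print('t',round(st['time_s'],2),'pos',st['tool_pos'].round(4),'xhead',np.degrees(np.arctan2(M[1,0],M[0,0])).round(2),'down err',M[2].round(4),'F',st['contact_force'].round(1),'T',st['torque'].round(2),'gap',round(st['finger_gap'],4))
    print('joints',st['joints'].round(2),'shift mm',(M.T@(np.array(p)-st['tool_pos'])*1e3).round(1))
    if ang is not None: print('ay',-np.radians((ang-np.degrees(np.arctan2(M[1,0],M[0,0]))+180)%360-180+0).round(3) if 0 else -np.radians((ang-np.degrees(np.arctan2(M[1,0],M[0,0]))+180)%360-180).round(3))
E
python3 - <<'E'
from h import *
delta([.4621,-.1302,.25],102.5)
t=load('top0');P=cloud(t)
print('loupe handle top z',P[330:366,299:306,2].round(3)[::6]); print('mallet handle',P[320:370:8,478:486,2].round(3))
E
```

```text
t 0.1 pos [0.2402 0.6036 0.3017] xhead 68.3 down err [-1.7e-03 -1.0e+00  3.0e-04] F [-0.   0.2 -0.4] T [ 0.03 -0.01 -0.02] gap 0.0937
joints [ 1.02  0.25  1.56 -0.    1.34 -0.17] shift mm [-599.6   52.5 -477.6]
ay -0.597
loupe handle top z [[0.011 0.012 0.021 0.024 0.024 0.024 0.025]
 [0.012 0.02  0.022 0.026 0.027 0.023 0.024]
 [0.024 0.024 0.023 0.024 0.024 0.021 0.026]
 [0.024 0.023 0.024 0.025 0.025 0.024 0.024]
 [0.025 0.025 0.02  0.02  0.024 0.021 0.006]
 [0.023 0.025 0.022 0.019 0.02  0.011 0.012]]
mallet handle [[0.05  0.044 0.011 0.011 0.012 0.01  0.009 0.009]
 [0.05  0.048 0.049 0.05  0.011 0.009 0.01  0.015]
 [0.048 0.05  0.049 0.049 0.05  0.05  0.043 0.014]
 [0.049 0.052 0.047 0.05  0.054 0.049 0.048 0.046]
 [0.046 0.049 0.049 0.051 0.051 0.049 0.051 0.05 ]
 [0.038 0.044 0.043 0.046 0.047 0.048 0.048 0.05 ]
 [0.013 0.008 0.038 0.044 0.047 0.047 0.05  0.05 ]]
```

move_arm --pt "94 -25 0 -20 0 0 0" --pt "94 -25 0 -20 0 0 0" --pt "94 -25 0 -20 0 0 0" --pt "94 -25 0 -20 0 0 0" --pt "94 -25 0 -20 0 0 0" --pt "94 -25 0 -20 0 0 0" --pt "94 -25 0 -20 0 0 0" --pt "94 -25 0 -20 0 0 0" --pt "94 -25 0 -20 0 0 0" --pt "94 -25 0 -20 0 0 0" --pt "94 -25 0 -20 0 0 0" --pt "94 -25 0 -20 0 0 0" --grip_force 60

```text
time_s: 1.1
tool_pos: [0.3523, 0.235, 0.3023]
ee_rot: [-1.365, -0.926, 0.926]
contact_force: [0.4, 0.5, 0.6]
finger_gap: 0.0941
```

move_arm --pt "94 -25 0 -20 0 0 0" --pt "94 -25 0 -20 0 0 0" --pt "94 -25 0 -20 0 0 0" --pt "94 -25 0 -20 0 0 0" --pt "94 -25 0 -20 0 0 0" --pt "94 -25 0 -20 0 0 0" --pt "94 -25 0 -20 0 0 0" --pt "94 -25 0 -20 0 0 0" --pt "94 -25 0 -20 0 0 0" --pt "94 -25 0 -20 0 0 0" --pt "94 -25 0 -20 0 0 0" --pt "94 -25 0 -18 0 0 0"

```text
time_s: 2.1
tool_pos: [0.4627, -0.132, 0.3023]
ee_rot: [-1.365, -0.925, 0.925]
contact_force: [0.3, 0.8, -0.3]
finger_gap: 0.0936
```

move_arm --pt "94 0 10 0 0 -0.1 0" --pt "94 0 10 0 0 -0.1 0" --pt "94 0 10 0 0 -0.1 0" --pt "94 0 10 0 0 -0.1 0" --pt "94 0 10 0 0 -0.1 0" --pt "94 0 0 0 0 -0.097 0" --pt "94 0 0 0 0 0 0" --pt "94 0 0 0 0 0 0"

```text
time_s: 2.77
tool_pos: [0.4625, -0.1302, 0.2525]
ee_rot: [-1.099, -1.366, 1.366]
contact_force: [-0.5, 1.6, -0.1]
finger_gap: 0.094
```

Run:
```python
from h import *
delta([.4621,-.1302,.1154],102.5)
snap('top','top1');snap('scene','scene1')
```

```text
t 2.77 pos [ 0.4625 -0.1302  0.2525] xhead 102.36 down err [ 3.e-04 -1.e+00  3.e-04] F [-0.5  1.6 -0.1] T [-0.02 -0.   -0.05] gap 0.094
joints [-0.51 -0.11  2.03  0.    1.22 -2.3 ] shift mm [1.000e-01 1.371e+02 3.000e-01]
ay -0.002
```

View pics/top1.png

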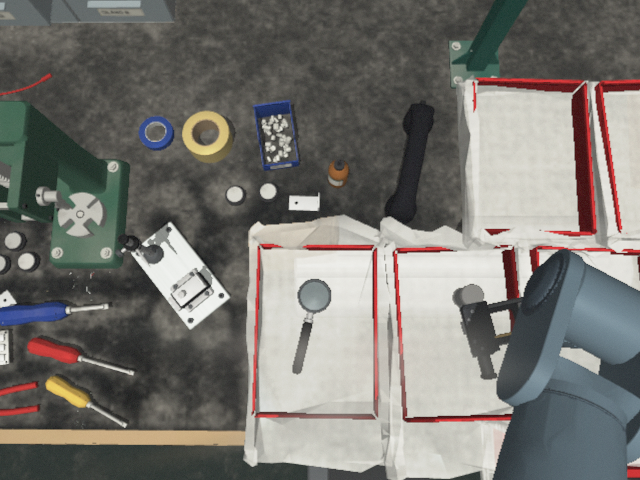

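View pics/scene1.png

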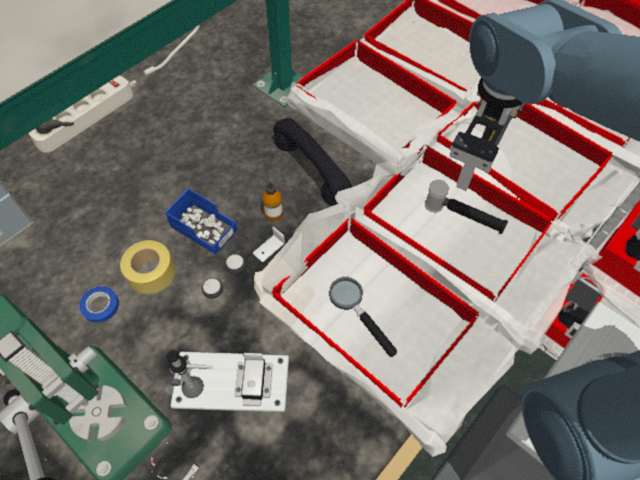

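move_arm --pt "94 0 15 0 0 0 0" --pt "94 0 20 0 0 0 0" --pt "94 0 20 0 0 0 0" --pt "94 0 20 0 0 0 0" --pt "94 0 20 0 0 0 0" --pt "94 0 15 0 0 0 0" --pt "94 0 12 0 0 0 0" --pt "94 0 10 0 0 0 0" --pt "94 0 5 0 0 0 0" --pt "94 0 0 0 0 0 0"

```text
time_s: 3.7
tool_pos: [0.4622, -0.1301, 0.1149]
ee_rot: [-1.097, -1.367, 1.368]
contact_force: [-0.0, 0.2, -0.6]
finger_gap: 0.094
```

move_arm --pt "10 0 0 0 0 0 0" --pt "10 0 0 0 0 0 0" --pt "10 0 0 0 0 0 0" --pt "10 0 0 0 0 0 0" --pt "10 0 0 0 0 0 0" --pt "10 0 0 0 0 0 0" --pt "10 0 0 0 0 0 0" --pt "10 0 0 0 0 0 0"

```text
time_s: 4.37
tool_pos: [0.4626, -0.1303, 0.1157]
ee_rot: [-1.098, -1.368, 1.368]
contact_force: [-0.3, 0.1, 0.0]
finger_gap: 0.0442
```

Run:
```python
from h import *
delta([.4621,-.1302,.1154],102.5)
```

```text
t 4.37 pos [ 0.4626 -0.1303  0.1157] xhead 102.5 down err [-1.e-04 -1.e+00 -1.e-04] F [-0.3  0.1  0. ] T [0.07 0.02 0.02] gap 0.0442
joints [-0.51  0.12  2.09 -0.    0.93 -2.3 ] shift mm [0.2 0.3 0.5]
ay 0.0
```

move_arm --pt "10 0 0 0 0 0 0" --pt "10 0 0 0 0 0 0" --pt "10 0 0 0 0 0 0" --pt "10 0 0 0 0 0 0" --pt "10 0 0 0 0 0 0" --pt "10 0 0 0 0 0 0" --pt "10 0 0 0 0 0 0"

```text
time_s: 4.95
tool_pos: [0.4626, -0.1303, 0.1156]
ee_rot: [-1.098, -1.368, 1.368]
contact_force: [0.0, 0.1, 0.1]
finger_gap: 0.0198
```

move_arm --pt "10 0 -5 0 0 0 0" --pt "10 0 -10 0 0 0 0" --pt "10 0 -15 0 0 0 0" --pt "10 0 -20 0 0 0 0" --pt "10 0 -20 0 0 0 0" --pt "10 0 -20 0 0 0 0" --pt "10 0 -20 0 0 0 0" --pt "10 0 -15 0 0 0 0" --pt "10 0 -5 0 0 0 0" --pt "10 0 0 0 0 0 0"

```text
time_s: 5.78
tool_pos: [0.463, -0.1305, 0.2473]
ee_rot: [-1.101, -1.369, 1.368]
contact_force: [0.5, -0.5, -4.0]
finger_gap: 0.0197
```

Run:
```python
from h import *
delta([.4621,-.1302,.2454],130.4)
t=snap('top','top2');s=snap('scene','scene2')
crop(t,420,240,560,390,4,'t_m2');crop(s,380,80,540,230,4,'s_m2')
```

```text
t 5.78 pos [ 0.463  -0.1305  0.2473] xhead 102.51 down err [-0.0021 -1.     -0.0023] F [ 0.5 -0.5 -4. ] T [-0.01  0.09 -0.02] gap 0.0197
joints [-0.51 -0.1   2.03 -0.    1.21 -2.3 ] shift mm [0.5 1.9 0.9]
ay -0.487
```

View pics/s_m2.png

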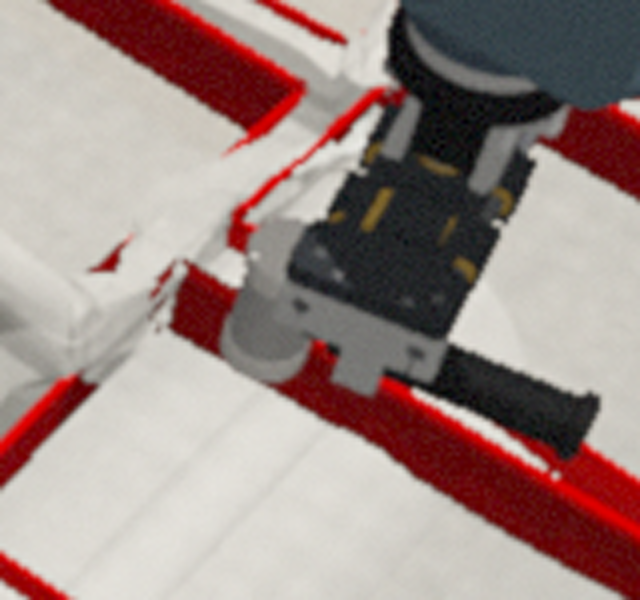

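View pics/t_m2.png

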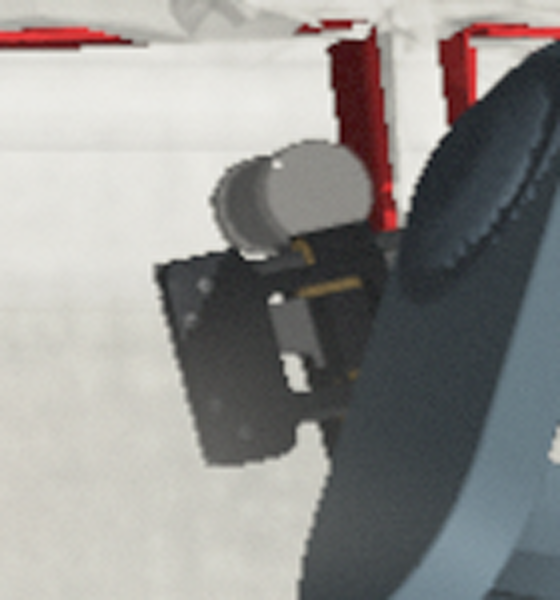

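Run:
```python
from h import *
delta([.4745,.3658,.25],130.4)
```

```text
t 5.88 pos [ 0.4621 -0.13    0.2449] xhead 102.5 down err [ 9.0e-04 -1.0e+00  1.1e-03] F [ 0.2  0.2 -4.5] T [0.03 0.17 0.02] gap 0.02
joints [-0.51 -0.1   2.03 -0.    1.21 -2.3 ] shift mm [ 481.4   -4.8 -119.5]
ay -0.487
```

move_arm --pt "10 8 0 -2 0 0 0" --pt "10 16 0 -4 0 0 0" --pt "10 24 0 -6 0 0 0" --pt "10 28 0 -7 0 0 0" --pt "10 28 0 -7 0 0 0" --pt "10 28 0 -7 0 0 0" --pt "10 28 0 -7 0 0 0" --pt "10 28 0 -7 0 0 0" --pt "10 28 0 -7 0 0 0" --pt "10 28 0 -7 0 0 0" --pt "10 28 0 -7 0 0 0" --pt "10 28 0 -7 0 0 0"

```text
time_s: 6.88
tool_pos: [0.4697, 0.1807, 0.2442]
ee_rot: [-1.096, -1.366, 1.369]
contact_force: [0.6, 0.4, -2.8]
finger_gap: 0.0198
```

move_arm --pt "10 28 0 -7 0 0 0" --pt "10 28 0 -7 0 0 0" --pt "10 28 0 -7 0 0 0" --pt "10 28 0 -7 0 0 0" --pt "10 28 0 -7 0 0 0" --pt "10 20 0 -5 0 0 0" --pt "10 12 0 -3 0 0 0" --pt "10 8 0 -2 0 0 0" --pt "10 0 0 0 0 -0.07 0" --pt "10 0 0 0 0 -0.07 0" --pt "10 0 0 0 0 -0.07 0" --pt "10 0 0 0 0 -0.07 0"

```text
time_s: 7.88
tool_pos: [0.4756, 0.3636, 0.2448]
ee_rot: [-0.928, -1.566, 1.569]
contact_force: [-0.5, 0.5, -2.5]
finger_gap: 0.0194
```

move_arm --pt "10 0 0 0 0 -0.07 0" --pt "10 0 0 0 0 -0.07 0" --pt "10 0 0 0 0 -0.067 0" --pt "10 0 0 0 0 0 0" --pt "10 0 0 0 0 0 0" --pt "10 0 0 0 0 0 0"

```text
time_s: 8.38
tool_pos: [0.4758, 0.3639, 0.2453]
ee_rot: [-0.79, -1.705, 1.706]
contact_force: [0.6, 0.6, -3.9]
finger_gap: 0.0194
```

Run:
```python
from h import *
delta([.4745,.3658,.204],130.4)
t=snap('top','top3');s=snap('scene','scene3')
```

```text
t 8.38 pos [0.4758 0.3639 0.2453] xhead 130.29 down err [ 0.e+00 -1.e+00  7.e-04] F [ 0.6  0.6 -3.9] T [-0.01  0.22 -0.05] gap 0.0194
joints [ 0.46  0.18  1.74 -0.    1.22 -1.81] shift mm [ 2.3 41.3 -0.3]
ay -0.002
```

View pics/scene3.png

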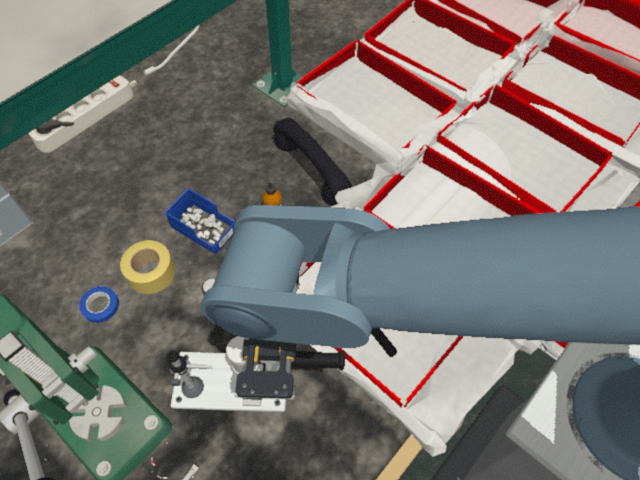

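View pics/top3.png

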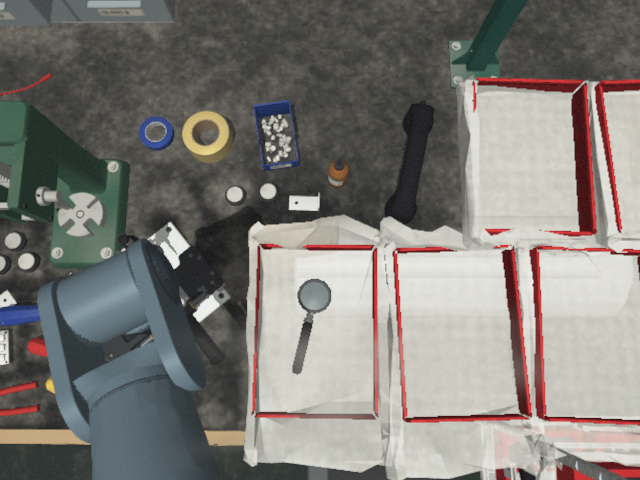

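Run:
```python
from h import *
s=load('scene3');crop(s,190,310,310,420,6,'s3c')
st=read_state();M=R.from_rotvec(st['ee_rot']).as_matrix()
h=st['tool_pos']-.0466*M[:,2];print('head xy',h); h[2]=.2016
p=proj(s,h);print(p,(p-[190,310]+.4)*6)
```

```text
head xy [0.51133311 0.39423957 0.24546248]
[240.15520303 348.19541993] [303.33121819 231.5725196 ]
```

View pics/s3c.png

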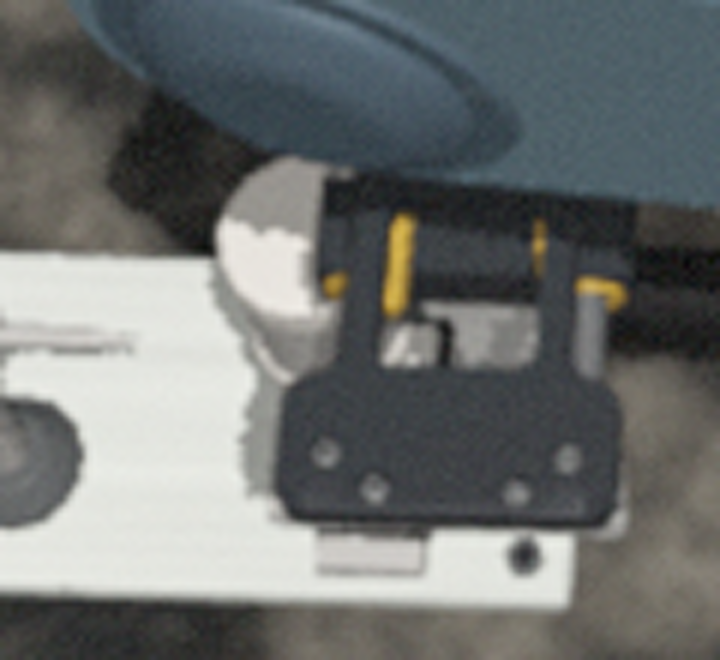

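move_arm --pt "10 2 5 0 0 0 0" --pt "10 0 10 0 0 0 0" --pt "10 0 14 0 0 0 0" --pt "10 0 14 0 0 0 0" --pt "10 0 12 0 0 0 0" --pt "10 0 10 0 0 0 0" --pt "10 0 8 0 0 0 0" --pt "10 0 4 0 0 0 0" --pt "10 0 0 0 0 0 0"

```text
time_s: 9.23
tool_pos: [0.4741, 0.3656, 0.1673]
ee_rot: [-0.787, -1.705, 1.708]
contact_force: [-0.3, 0.0, -4.0]
finger_gap: 0.0195
```

move_arm --pt "10 0 2 0 0 0 0" --pt "10 0 2 0 0 0 0" --pt "10 0 2 0 0 0 0"

```text
time_s: 9.48
tool_pos: [0.475, 0.3661, 0.1633]
ee_rot: [-0.79, -1.708, 1.706]
contact_force: [0.0, -0.4, -2.9]
finger_gap: 0.0195
```

move_arm --pt "10 0 1.5 0 0 0 0" --pt "10 0 1.5 0 0 0 0"

```text
time_s: 9.65
tool_pos: [0.475, 0.366, 0.1609]
ee_rot: [-0.789, -1.708, 1.706]
contact_force: [-3.3, -2.0, 4.3]
finger_gap: 0.0196
```

Run:
```python
from h import *
delta([.4745,.3658,.1551],130.4)
```

```text
t 9.65 pos [0.475  0.366  0.1609] xhead 130.41 down err [-4.e-04 -1.e+00 -1.e-03] F [-3.3 -2.   4.3] T [-0.29  0.54  0.01] gap 0.0196
joints [ 0.47  0.29  1.78 -0.    1.07 -1.81] shift mm [0.1 5.8 0.5]
ay 0.0
```

move_arm --pt "10 0 1.5 0 0 0 0" --pt "10 0 1.5 0 0 0 0"

```text
time_s: 9.82
tool_pos: [0.4749, 0.366, 0.1574]
ee_rot: [-0.789, -1.708, 1.706]
contact_force: [-2.2, -1.6, 3.0]
finger_gap: 0.0196
```

move_arm --pt "10 0 1.5 0 0 0 0" --pt "10 0 1.5 0 0 0 0"

```text
time_s: 9.98
tool_pos: [0.4749, 0.3659, 0.1544]
ee_rot: [-0.789, -1.708, 1.707]
contact_force: [-6.9, -5.0, 16.4]
finger_gap: 0.0199
```

Run:
```python
from h import *
delta([.4745,.3658,.1551],130.4)
s=snap('scene','scene4');crop(s,190,310,310,420,6,'s4c')
```

```text
t 9.98 pos [0.4749 0.3659 0.1544] xhead 130.41 down err [-4.e-04 -1.e+00 -7.e-04] F [-6.9 -5.  16.4] T [-0.53  0.81  0.02] gap 0.0199
joints [ 0.47  0.3   1.78 -0.    1.06 -1.81] shift mm [ 0.1 -0.7  0.4]
ay 0.0
```

View pics/s4c.png

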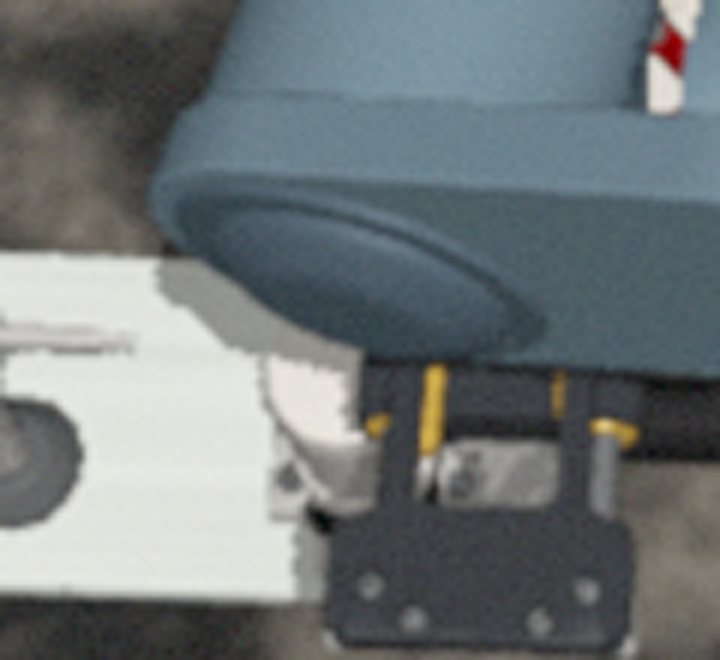

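move_arm --pt "10 0 1 0 0 0 0" --pt "10 0 1 0 0 0 0" --pt "10 0 0 0 0 0 0"

```text
time_s: 10.28
tool_pos: [0.4751, 0.366, 0.1544]
ee_rot: [-0.789, -1.707, 1.707]
contact_force: [-9.0, -6.2, 18.0]
finger_gap: 0.0197
```

Run:
```python
from h import *
delta([.4745,.3658,.1551],130.4)
```

```text
t 10.28 pos [0.4751 0.366  0.1544] xhead 130.43 down err [-5.e-04 -1.e+00  0.e+00] F [-9.  -6.2 18. ] T [-0.84  1.35  0.01] gap 0.0197
joints [ 0.47  0.3   1.78 -0.    1.06 -1.81] shift mm [ 0.2 -0.7  0.6]
ay 0.001
```

move_arm --pt "10 0 -4 0 0 0 0" --pt "10 0 -8 0 0 0 0" --pt "10 0 -14 0 0 0 0" --pt "10 0 -18 0 0 0 0" --pt "10 0 -18 0 0 0 0" --pt "10 0 -14 0 0 0 0" --pt "10 0 -10 0 0 0 0" --pt "10 0 -8 0 0 0 0" --pt "10 0 0 0 0 0.07 0" --pt "10 0 0 0 0 0.07 0" --pt "10 0 0 0 0 0.07 0" --pt "10 0 0 0 0 0.07 0"

```text
time_s: 11.28
tool_pos: [0.4742, 0.3656, 0.2451]
ee_rot: [-0.978, -1.511, 1.514]
contact_force: [-0.2, 0.2, -3.4]
finger_gap: 0.0195
```

move_arm --pt "10 0 0 0 0 0.07 0" --pt "10 0 0 0 0 0.07 0" --pt "10 0 0 0 0 0.067 0" --pt "10 0 0 0 0 0 0" --pt "10 0 0 0 0 0 0"

```text
time_s: 11.7
tool_pos: [0.4743, 0.3657, 0.2452]
ee_rot: [-1.097, -1.368, 1.37]
contact_force: [-0.6, -0.1, -2.8]
finger_gap: 0.0193
```

Run:
```python
from h import *
delta([.4626,-.1303,.2457],102.5)
```

```text
t 11.7 pos [0.4743 0.3657 0.2452] xhead 102.6 down err [-2.0e-04 -1.0e+00  1.1e-03] F [-0.6 -0.1 -2.8] T [0.01 0.17 0.05] gap 0.0193
joints [ 0.47  0.19  1.74  0.    1.22 -1.32] shift mm [-4.815e+02 -3.000e-01  1.196e+02]
ay 0.002
```

move_arm --pt "10 -8 0 2 0 0 0" --pt "10 -16 0 4 0 0 0" --pt "10 -24 0 6 0 0 0" --pt "10 -28 0 7 0 0 0" --pt "10 -28 0 7 0 0 0" --pt "10 -28 0 7 0 0 0" --pt "10 -28 0 7 0 0 0" --pt "10 -28 0 7 0 0 0" --pt "10 -28 0 7 0 0 0" --pt "10 -28 0 7 0 0 0" --pt "10 -28 0 7 0 0 0" --pt "10 -28 0 7 0 0 0"

```text
time_s: 12.7
tool_pos: [0.4657, 0.055, 0.2457]
ee_rot: [-1.098, -1.369, 1.369]
contact_force: [0.6, 0.1, -3.0]
finger_gap: 0.0199
```

move_arm --pt "10 -28 0 7 0 0 0" --pt "10 -28 0 7 0 0 0" --pt "10 -28 0 7 0 0 0" --pt "10 -28 0 7 0 0 0" --pt "10 -28 0 7 0 0 0" --pt "10 -20 0 5 0 0 0" --pt "10 -12 0 3 0 0 0" --pt "10 -9 0 2 0 0 0" --pt "10 0 0 0 0 0 0" --pt "10 0 0 0 0 0 0"

```text
time_s: 13.53
tool_pos: [0.4614, -0.1294, 0.2455]
ee_rot: [-1.097, -1.368, 1.368]
contact_force: [0.3, 0.7, -2.8]
finger_gap: 0.0193
```

Run:
```python
from h import *
delta([.4626,-.1303,.1157],102.5)
s=snap('scene','scene5');t=snap('top','top5')
crop(s,160,340,295,420,5,'s5f');crop(t,110,210,240,335,5,'t5f');crop(s,380,80,540,230,4,'s5m')
PT=cloud(t);PS=cloud(s)
print(PT[291:297,178:188,2].round(3)); print(PS[378:390,246:257,2].round(3))
```

```text
t 13.53 pos [ 0.4614 -0.1294  0.2455] xhead 102.51 down err [ 7.e-04 -1.e+00  2.e-04] F [ 0.3  0.7 -2.8] T [0.01 0.14 0.  ] gap 0.0193
joints [-0.51 -0.1   2.03  0.    1.21 -2.3 ] shift mm [ -1.2 129.8  -1. ]
ay 0.0
[[0.041 0.039 0.036 0.039 0.041 0.037 0.04  0.038 0.037 0.038]
 [0.039 0.039 0.043 0.042 0.041 0.041 0.039 0.042 0.036 0.04 ]
 [0.038 0.038 0.043 0.039 0.043 0.041 0.039 0.036 0.038 0.039]
 [0.035 0.043 0.044 0.041 0.041 0.04  0.041 0.041 0.039 0.038]
 [0.037 0.043 0.04  0.041 0.04  0.044 0.042 0.039 0.036 0.041]
 [0.04  0.041 0.041 0.042 0.043 0.043 0.04  0.038 0.04  0.038]]
[[0.039 0.039 0.039 0.038 0.038 0.037 0.039 0.04  0.037 0.041 0.039]
 [0.039 0.037 0.039 0.04  0.038 0.043 0.042 0.039 0.037 0.04  0.038]
 [0.041 0.04  0.039 0.04  0.039 0.041 0.038 0.04  0.038 0.042 0.04 ]
 [0.04  0.039 0.038 0.041 0.042 0.041 0.042 0.037 0.04  0.037 0.037]
 [0.04  0.041 0.036 0.043 0.041 0.041 0.043 0.042 0.036 0.037 0.039]
 [0.04  0.039 0.042 0.04  0.043 0.045 0.042 0.042 0.041 0.038 0.041]
 [0.038 0.039 0.041   nan 0.043 0.04  0.041 0.04  0.041 0.039 0.037]
 [0.038 0.04  0.04  0.041 0.04  0.04  0.043 0.041 0.04  0.041 0.039]
 [0.04  0.04  0.045 0.041 0.043 0.043 0.04  0.043 0.039 0.04  0.036]
 [0.036 0.041 0.039 0.039 0.045 0.042 0.042 0.041 0.038 0.04  0.04 ]
 [0.042 0.04  0.039 0.041 0.037 0.04  0.039 0.039 0.04  0.039 0.038]
 [0.039 0.038 0.037 0.039 0.038 0.038 0.039 0.038 0.039 0.037 0.038]]
```

View pics/s5f.png

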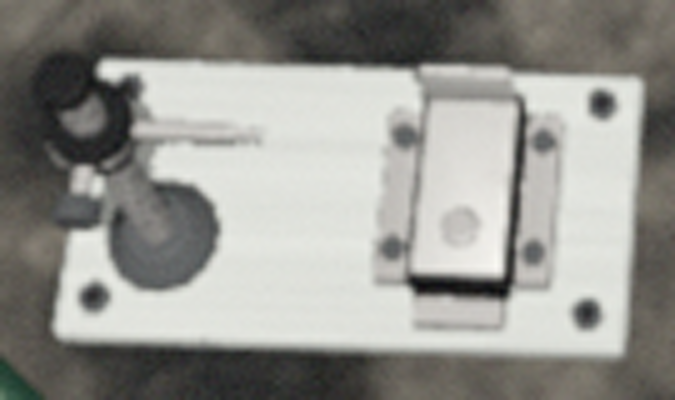

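View pics/s5m.png

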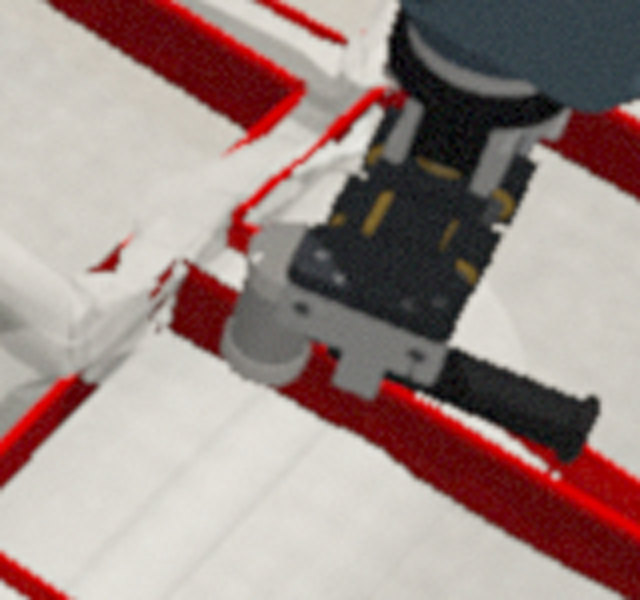

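View pics/t5f.png

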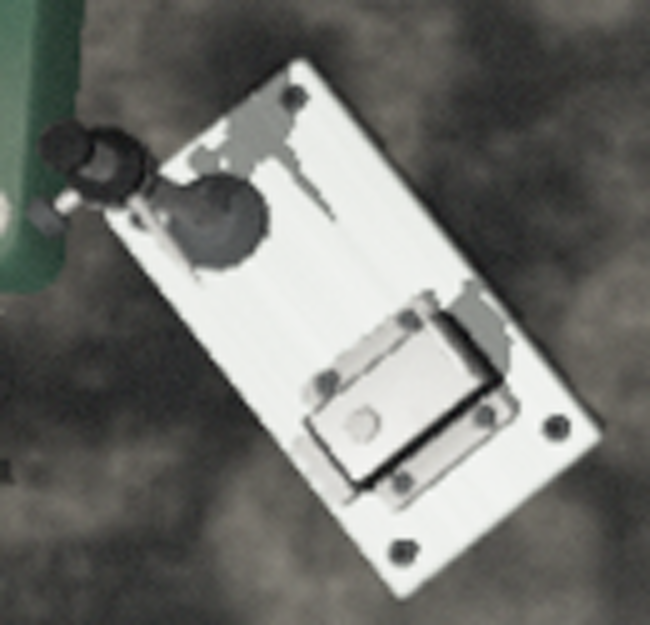

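move_arm --pt "10 0 10 0 0 0 0" --pt "10 0 16 0 0 0 0" --pt "10 0 20 0 0 0 0" --pt "10 0 20 0 0 0 0" --pt "10 0 20 0 0 0 0" --pt "10 0 16 0 0 0 0" --pt "10 0 12 0 0 0 0" --pt "10 0 7 0 0 0 0" --pt "10 0 4 0 0 0 0" --pt "10 0 3 0 0 0 0" --pt "10 0 1 0 0 0 0" --pt "10 0 0 0 0 0 0"

```text
time_s: 14.63
tool_pos: [0.4619, -0.1298, 0.117]
ee_rot: [-1.099, -1.369, 1.368]
contact_force: [-0.2, -0.3, -3.2]
finger_gap: 0.0194
```

Run:
```python
from h import *
delta([.4626,-.1303,.1157],102.5)
s=load('scene5');t=load('top5')
print(ray(s,160+460/5-.4,340+226/5-.4,.0414),ray(t,110+364/5-.4,210+425/5-.4,.0414))
```

```text
t 14.63 pos [ 0.4619 -0.1298  0.117 ] xhead 102.51 down err [-6.e-04 -1.e+00 -7.e-04] F [-0.2 -0.3 -3.2] T [ 0.01  0.14 -0.01] gap 0.0194
joints [-0.51  0.11  2.09  0.    0.93 -2.3 ] shift mm [-0.6  1.3 -0.6]
ay 0.0
[0.50926639 0.39653849 0.0414    ] [0.51011785 0.39438095 0.0414    ]
```

Pin head is home (≈41.7 mm). Pin axis ≈ (0.5095, 0.3957). Set the mallet down.

move_arm --pt "10 0 1 0 0 0 0" --pt "10 0 0.5 0 0 0 0" --pt "10 0 0 0 0 0 0"

```text
time_s: 14.88
tool_pos: [0.4619, -0.13, 0.1157]
ee_rot: [-1.099, -1.369, 1.368]
contact_force: [-0.1, -0.2, -2.7]
finger_gap: 0.0195
```

Run:
```python
from h import *
delta([.4626,-.1303,.1157],102.5)
```

```text
t 14.88 pos [ 0.4619 -0.13    0.1157] xhead 102.5 down err [-8.e-04 -1.e+00 -9.e-04] F [-0.1 -0.2 -2.7] T [ 0.03  0.12 -0.02] gap 0.0195
joints [-0.51  0.12  2.09  0.    0.93 -2.3 ] shift mm [-0.5 -0.  -0.6]
ay -0.0
```

move_arm --pt "10 0 0.7 0 0 0 0" --pt "10 0 0.7 0 0 0 0" --pt "10 0 0 0 0 0 0"

```text
time_s: 15.13
tool_pos: [0.462, -0.1301, 0.1155]
ee_rot: [-1.098, -1.368, 1.369]
contact_force: [-7.1, 2.1, 11.2]
finger_gap: 0.0196
```

move_arm --pt "10 0 -0.7 0 0 0 0" --pt "50 0 0 0 0 0 0" --pt "90 0 0 0 0 0 0" --pt "90 0 0 0 0 0 0" --pt "90 0 0 0 0 0 0" --pt "90 0 0 0 0 0 0" --pt "90 0 0 0 0 0 0" --pt "90 0 0 0 0 0 0"

```text
time_s: 15.8
tool_pos: [0.4615, -0.1298, 0.1144]
ee_rot: [-1.098, -1.368, 1.368]
contact_force: [-1.1, -0.6, 0.2]
finger_gap: 0.0627
```

move_arm --pt "90 0 -8 0 0 0 0" --pt "90 0 -15 0 0 0 0" --pt "90 0 -25 0 0 0 0" --pt "90 0 -25 0 0 0 0" --pt "90 0 -25 0 0 0 0" --pt "90 0 -20 0 0 0 0" --pt "90 0 -8 0 0 0 0" --pt "90 0 0 0 0 0 0"

```text
time_s: 16.47
tool_pos: [0.4625, -0.1303, 0.243]
ee_rot: [-1.103, -1.37, 1.369]
contact_force: [0.0, -0.6, -0.4]
finger_gap: 0.0899
```

Run:
```python
from h import *
delta([.4337,.1733,.22],76.6)
s=snap('scene','scene6')
```

```text
t 16.47 pos [ 0.4625 -0.1303  0.243 ] xhead 102.51 down err [-0.0034 -1.     -0.0038] F [ 0.  -0.6 -0.4] T [0.03 0.04 0.05] gap 0.0899
joints [-0.51 -0.1   2.04 -0.    1.2  -2.3 ] shift mm [302.7  22.1 -37.5]
ay 0.452
```

View pics/scene6.png

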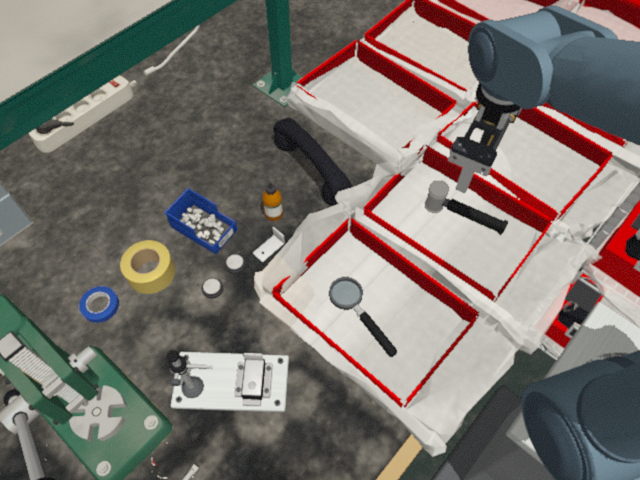

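move_arm --pt "90 10 0 -1.5 0 0 0" --pt "90 20 0 -2.5 0 0 0" --pt "90 30 0 -4 0 0 0" --pt "90 32 0 -4 0 0 0" --pt "90 32 0 -4 0 0 0" --pt "90 32 0 -4 0 0 0" --pt "90 32 0 -4 0 0 0" --pt "90 32 0 -4 0 0 0" --pt "90 32 0 -4 0 0 0" --pt "90 28 0 -3 0 0 0" --pt "90 16 0 -2 0 0 0" --pt "90 7 0 -0.5 0 0 0"

```text
time_s: 17.52
tool_pos: [0.4308, 0.1764, 0.2385]
ee_rot: [-1.093, -1.368, 1.372]
contact_force: [-0.0, -0.8, -0.0]
finger_gap: 0.0897
```

move_arm --pt "90 0 0 0 0 0.09 0" --pt "90 0 0 0 0 0.09 0" --pt "90 0 0 0 0 0.09 0" --pt "90 0 0 0 0 0.09 0" --pt "90 0 0 0 0 0.092 0" --pt "90 0 0 0 0 0 0" --pt "90 0 0 0 0 0 0"

```text
time_s: 18.1
tool_pos: [0.432, 0.1739, 0.2394]
ee_rot: [-1.309, -1.035, 1.038]
contact_force: [0.2, -0.3, -0.1]
finger_gap: 0.0901
```

Run:
```python
from h import *
delta([.4337,.1733,.1034],76.6)
s=snap('scene','scene7');t=snap('top','top7');crop(s,300,180,460,370,3,'s7')
```

```text
t 18.1 pos [0.432  0.1739 0.2394] xhead 76.71 down err [-8.0e-04 -1.0e+00  1.9e-03] F [ 0.2 -0.3 -0.1] T [ 0.   -0.02  0.  ] gap 0.0901
joints [ 0.14 -0.13  2.07 -0.    1.2  -1.2 ] shift mm [-1.00e-01  1.36e+02 -2.00e+00]
ay 0.002
```

View pics/s7.png

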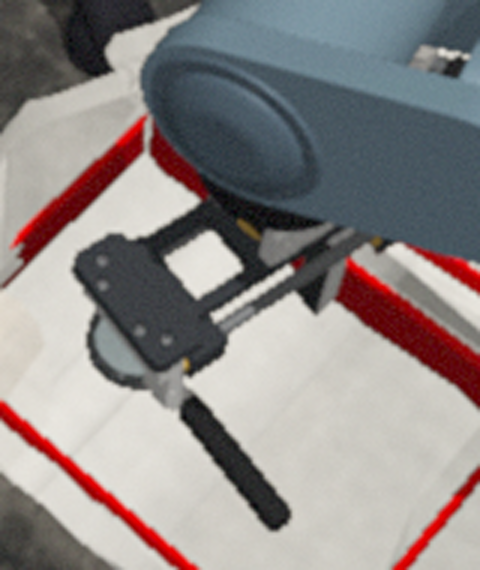

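View pics/top7.png

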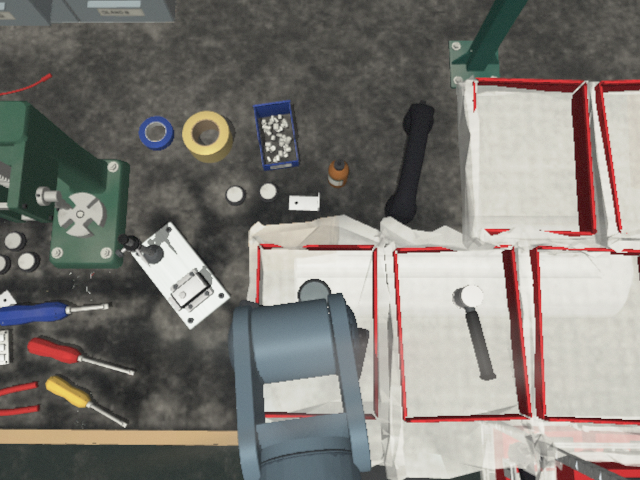

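move_arm --pt "60 0 10 -2 0 0 0" --pt "60 0 18 0 0 0 0" --pt "60 0 22 0 0 0 0" --pt "60 0 22 0 0 0 0" --pt "60 0 20 0 0 0 0" --pt "60 0 14 0 0 0 0" --pt "60 0 9 0 0 0 0" --pt "60 0 6 0 0 0 0" --pt "60 0 4 0 0 0 0" --pt "60 0 2 0 0 0 0" --pt "60 0 2 0 0 0 0" --pt "60 0 0 0 0 0 0"

```text
time_s: 19.2
tool_pos: [0.4348, 0.1738, 0.1118]
ee_rot: [-1.311, -1.036, 1.035]
contact_force: [-0.1, -0.0, -0.8]
finger_gap: 0.0596
```

move_arm --pt "60 0 2 0 0 0 0" --pt "60 0 2 0 0 0 0" --pt "60 0 1.5 0 0 0 0" --pt "60 0 1.5 0 0 0 0" --pt "60 0 0 0 0 0 0"

```text
time_s: 19.62
tool_pos: [0.4343, 0.1737, 0.1042]
ee_rot: [-1.311, -1.035, 1.036]
contact_force: [0.4, -1.3, -0.2]
finger_gap: 0.0602
```

Run:
```python
from h import *
delta([.4337,.1733,.1025],76.6)
```

```text
t 19.62 pos [0.4343 0.1737 0.1042] xhead 76.6 down err [-2.e-04 -1.e+00  4.e-04] F [ 0.4 -1.3 -0.2] T [-0.01 -0.01 -0.04] gap 0.0602
joints [ 0.14  0.11  2.12 -0.    0.91 -1.2 ] shift mm [-0.5  1.7  0.5]
ay 0.0
```

move_arm --pt "60 0 1.5 0 0 0 0" --pt "10 0 0 0 0 0 0" --pt "10 0 0 0 0 0 0" --pt "10 0 0 0 0 0 0" --pt "10 0 0 0 0 0 0" --pt "10 0 0 0 0 0 0" --pt "10 0 0 0 0 0 0" --pt "10 0 0 0 0 0 0" --pt "10 0 0 0 0 0 0" --pt "10 0 0 0 0 0 0" --pt "10 0 0 0 0 0 0" --pt "10 0 0 0 0 0 0" --grip_force 45

```text
time_s: 20.62
tool_pos: [0.4345, 0.1737, 0.103]
ee_rot: [-1.311, -1.035, 1.035]
contact_force: [0.2, 0.6, 0.5]
finger_gap: 0.0175
```

move_arm --pt "10 0 0 0 0 0 0" --pt "10 0 -3 0 0 0 0" --pt "10 0 -6 0 0 0 0" --pt "10 0 -12 0 0 0 0" --pt "10 0 -18 0 0 0 0" --pt "10 0 -20 0 0 0 0" --pt "10 0 -20 0 0 0 0" --pt "10 0 -20 0 0 0 0" --pt "10 0 -15 0 0 0 0" --pt "10 0 -8 0 0 0 0" --pt "10 0 -3 0 0 0 0" --pt "10 0 0 0 0 0 0"

```text
time_s: 21.62
tool_pos: [0.4346, 0.1737, 0.2284]
ee_rot: [-1.311, -1.036, 1.035]
contact_force: [-0.3, 0.6, -1.1]
finger_gap: 0.0176
```

Run:
```python
from h import *
delta([.4337,.1733,.23],76.6)
s=snap('scene','scene8');t=snap('top','top8');crop(s,280,180,460,370,3,'s8')
```

```text
t 21.62 pos [0.4346 0.1737 0.2284] xhead 76.6 down err [ 3.e-04 -1.e+00 -9.e-04] F [-0.3  0.6 -1.1] T [0.02 0.04 0.04] gap 0.0176
joints [ 0.14 -0.11  2.07 -0.    1.18 -1.2 ] shift mm [-0.6 -1.6  0.8]
ay 0.0
```

View pics/s8.png

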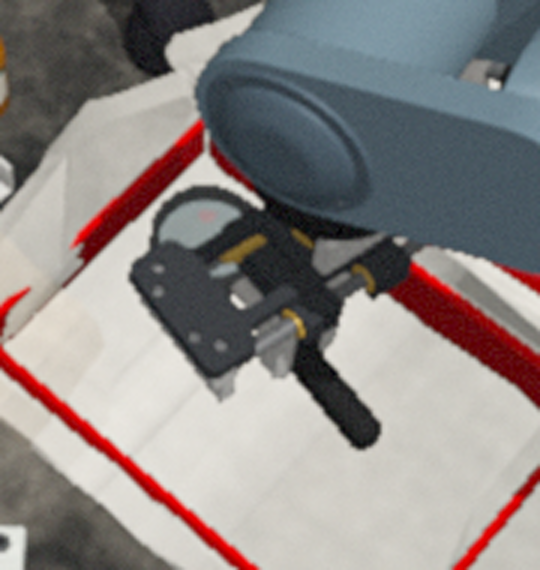

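Run:
```python
from h import *
delta([.4491,.3443,.25],130.4)
```

```text
t 21.72 pos [0.4339 0.1736 0.227 ] xhead 76.6 down err [-6.0e-04 -1.0e+00  1.7e-03] F [-0.9 -0.4 -1.7] T [-0.01  0.03  0.01] gap 0.0175
joints [ 0.14 -0.11  2.08 -0.    1.18 -1.2 ] shift mm [169.5 -23.1  24.8]
ay -0.939
```

move_arm --pt "10 4 -4 0 0 0 0" --pt "10 10 -6 1 0 0 0" --pt "10 16 -6 2 0 0 0" --pt "10 20 -5 3 0 0 0" --pt "10 22 -2 4 0 0 0" --pt "10 22 0 4 0 0 0" --pt "10 22 0 4 0 0 0" --pt "10 20 0 3 0 0 0" --pt "10 15 0 2 0 0 0" --pt "10 10 0 1 0 0 0" --pt "10 6 0 1 0 0 0" --pt "10 2.5 0 0 0 0 0"

```text
time_s: 22.72
tool_pos: [0.4494, 0.3451, 0.2508]
ee_rot: [-1.31, -1.035, 1.036]
contact_force: [0.1, -0.3, -0.9]
finger_gap: 0.0174
```

move_arm --pt "10 0 0 0 0 -0.06 0" --pt "10 0 0 0 0 -0.08 0" --pt "10 0 0 0 0 -0.09 0" --pt "10 0 0 0 0 -0.09 0" --pt "10 0 0 0 0 -0.09 0" --pt "10 0 0 0 0 -0.09 0" --pt "10 0 0 0 0 -0.09 0" --pt "10 0 0 0 0 -0.09 0" --pt "10 0 0 0 0 -0.09 0" --pt "10 0 0 0 0 -0.08 0" --pt "10 0 0 0 0 -0.06 0" --pt "10 0 0 0 0 -0.029 0"

```text
time_s: 23.72
tool_pos: [0.4496, 0.3436, 0.251]
ee_rot: [-0.788, -1.707, 1.708]
contact_force: [0.4, -0.1, -1.5]
finger_gap: 0.018
```

move_arm --pt "10 0 0 0 0 0 0" --pt "10 0 0 0 0 0 0" --pt "10 0 0 0 0 0 0"

```text
time_s: 23.97
tool_pos: [0.4495, 0.344, 0.251]
ee_rot: [-0.79, -1.706, 1.706]
contact_force: [0.3, 0.2, -1.6]
finger_gap: 0.0176
```

Run:
```python
from h import *
delta([.4491,.3443,.219],130.4)
s=snap('scene','scene9');t=snap('top','top9');crop(s,160,280,310,430,4,'s9');crop(t,90,180,250,340,4,'t9')
```

```text
t 23.97 pos [0.4495 0.344  0.251 ] xhead 130.33 down err [-1.e-04 -1.e+00  2.e-04] F [ 0.3  0.2 -1.6] T [0.01 0.03 0.04] gap 0.0176
joints [ 0.45  0.1   1.82 -0.    1.22 -1.82] shift mm [ 0.5 32.   0.1]
ay -0.001
```

View pics/s9.png

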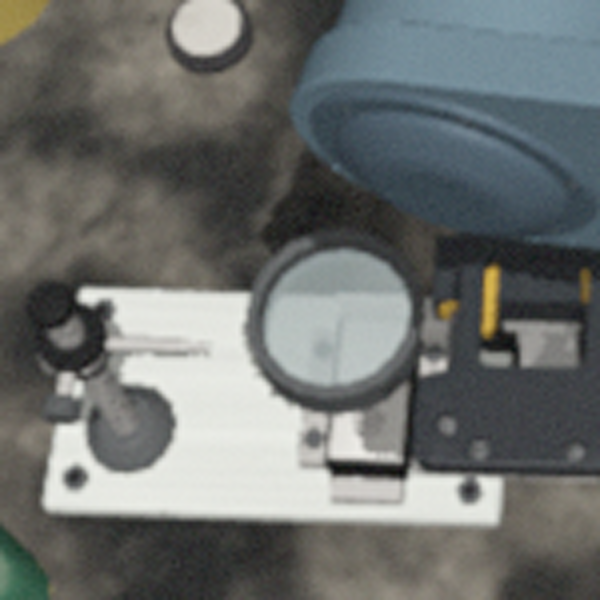

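View pics/t9.png

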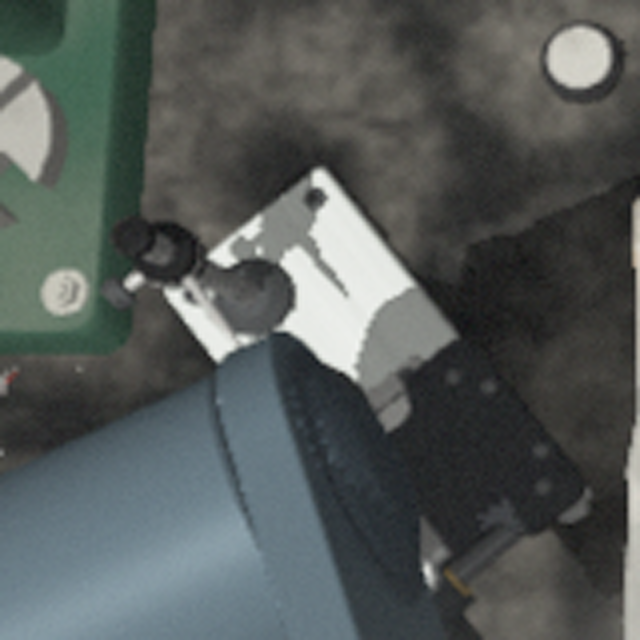

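move_arm --pt "10 0.5 3 0 0 0 0" --pt "10 0 5 0 0 0 0" --pt "10 0 6 0 0 0 0" --pt "10 0 6 0 0 0 0" --pt "10 0 5 0 0 0 0" --pt "10 0 4 0 0 0 0" --pt "10 0 2 0 0 0 0" --pt "10 0 0 0 0 0 0" --pt "10 0 0 0 0 0 0" --pt "10 0 0 0 0 0 0"

```text
time_s: 24.9
tool_pos: [0.4493, 0.3449, 0.2203]
ee_rot: [-0.789, -1.707, 1.707]
contact_force: [-0.4, -0.2, -0.9]
finger_gap: 0.0177
```

Run:
```python
from h import *
delta([.4491,.3443,.219],130.4)
s=snap('scene','scene10');t=snap('top','top10');crop(s,160,300,290,430,5,'s10')
# dark frame mask
px=s['pixels'];P=cloud(s);st=read_state();M=R.from_rotvec(st['ee_rot']).as_matrix()
lens=st['tool_pos']+M@[0,.090,-.0793];print('lens FK',lens.round(4),'proj',proj(s,lens))
u,v=proj(s,lens);m=(px.max(-1)<110).astype(np.uint8);
yy,xx=np.mgrid[:480,:640];rr=np.hypot(xx-u,yy-v)
ring=(m>0)&(rr<26)&(P[...,2]>.1);print('ring n',ring.sum())
pts=P[ring];print('z med',np.median(pts[:,2]),np.percentile(pts[:,2],[20,80]))
top=pts[pts[:,2]>np.median(pts[:,2])-.006]
A=np.c_[top[:,:2]-lens[:2],np.ones(len(top))];c=np.linalg.lstsq(A,top[:,2],rcond=None)[0];print('plane slope x,y, z at lens',c, 'resid',np.std(A@c-top[:,2]))
```

```text
t 24.9 pos [0.4493 0.3449 0.2203] xhead 130.41 down err [-2.e-04 -1.e+00 -6.e-04] F [-0.4 -0.2 -0.9] T [ 0.11 -0.01  0.01] gap 0.0177
joints [ 0.45  0.14  1.84 -0.    1.16 -1.82] shift mm [-0.3  1.3  0.5]
ay 0.0
lens FK [0.5098 0.3963 0.1304] proj [245.50015521 366.73187565]
ring n 546
z med 0.13984971270814278 [0.13258742 0.14205796]
plane slope x,y, z at lens [-0.35811893 -0.05852382  0.14296762] resid 0.0167148009370572
```

View pics/s10.png

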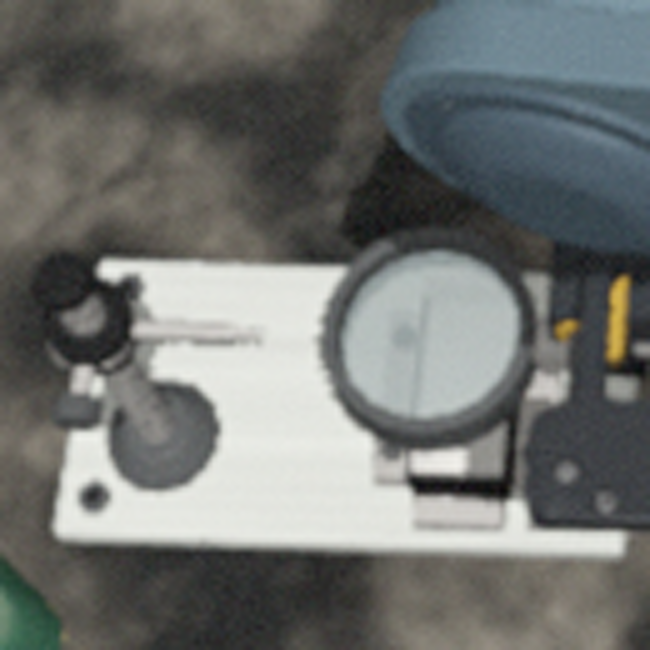

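Run:
```python
from h import *
s=load('scene10');P=cloud(s);px=s['pixels'];yy,xx=np.mgrid[:480,:640]
rr=np.hypot(xx-245.6,yy-367);lens=np.array([.5098,.3963])
pr=np.linalg.norm(P[...,:2]-lens,axis=-1)
m=(rr<24)&(abs(P[...,2]-.141)<.007)&(pr<.033)&(pr>.026)
q=P[m];
for _ in range(4):
    A=np.c_[q[:,:2]-lens,np.ones(len(q))];c=np.linalg.lstsq(A,q[:,2],rcond=None)[0];r=A@c-q[:,2];q=q[abs(r)<2.5*r.std()]
print(len(q),c,r.std(), 'circle ctr', q[:,:2].mean(0)); ang=np.degrees(np.arctan2(q[:,1]-lens[1],q[:,0]-lens[0]));print(np.histogram(ang,12,(-180,180))[0])
# pointer in same image
a=np.radians(40.4);d=P[...,:2]-[.5493,.4102];fx=d@[np.cos(a),np.sin(a)];fy=d@[-np.sin(a),np.cos(a)]
for n in('scene0','scene10','scene5'):
    P2=cloud(load(n));d=P2[...,:2]-[.5493,.4102];fx=d@[np.cos(a),np.sin(a)];fy=d@[-np.sin(a),np.cos(a)]
    k=(fx>.01)&(fx<.045)&(abs(fy-.015)<.003)&(P2[...,2]>.11)&(P2[...,2]<.14);print(n,k.sum(),np.median(P2[k][:,2]),np.percentile(P2[k][:,2],[10,90]),P2[k][:,2].std(),'minx',fx[k].min())
    k=(abs(fx-.062)<.012)&(abs(fy-.015)<.012)&(P2[...,2]>.135)&(P2[...,2]<.145);print(' collar top',k.sum(),np.median(P2[k][:,2]))
    k=(abs(fx-.062)<.012)&(abs(fy-.015)<.012)&(P2[...,2]>.165)&(P2[...,2]<.18);print(' col top',k.sum(),np.median(P2[k][:,2]))
```

```text
463 [-0.00022563  0.00141426  0.14097124] 0.0017878976654321461 circle ctr [0.50848112 0.39708482]
[40 37 35 36 36 39 40 37 36 39 41 47]
scene0 60 0.130469958145233 [0.12927826 0.13191924] 0.0012050489982143682 minx 0.013271624304572896
 collar top 150 0.13797699596558127
 col top 118 0.17209714918113406
scene10 59 0.13098188301262192 [0.12843986 0.13256275] 0.0017380300126805391 minx 0.013162277905816719
 collar top 155 0.13786155804638955
 col top 118 0.17176631997035624
scene5 58 0.1307606658008923 [0.12899385 0.13218709] 0.0013443984607016026 minx 0.012247020486089869
 collar top 150 0.13768999171654356
 col top 118 0.1717859394810876
```

move_arm --pt "10 0 1 0 0 0 0" --pt "10 0 0 0 0 0 0" --pt "10 0 0 0 0 0 0" --pt "10 0 0 0 0 0 0" --pt "10 0 0 0 0 0 0" --pt "10 0 0 0 0 0 0"

```text
time_s: 25.5
tool_pos: [0.4491, 0.3448, 0.219]
ee_rot: [-0.789, -1.707, 1.707]
contact_force: [0.2, -0.2, -0.4]
finger_gap: 0.0174
```

Run:
```python
from h import *
s=snap('scene','scene11');t=snap('top','top11');P=cloud(s)
for _ in range(3):
    st=read_state();M=R.from_rotvec(st['ee_rot']).as_matrix();print((st['tool_pos']+M@[0,.090,-.0793]).round(4),st['contact_force'].round(1),st['joint_velocities'].round(3)); snapshot('top')
lens=np.array([.5098,.3963]);pr=np.linalg.norm(P[...,:2]-lens,axis=-1)
m=(abs(P[...,2]-.140)<.007)&(pr<.033)&(pr>.026);q=P[m]
A=np.c_[q[:,:2]-lens,np.ones(len(q))];c=np.linalg.lstsq(A,q[:,2],rcond=None)[0];print(len(q),c,q[:,:2].mean(0))
```

```text
[0.5095 0.3962 0.129 ] [-0.8  0.7 -0.9] [ 0.001 -0.    -0.001  0.     0.001  0.001]
[0.5095 0.3962 0.129 ] [ 0.7 -1.3 -0.1] [-0.001  0.002 -0.001 -0.001 -0.     0.001]
[0.5095 0.3962 0.129 ] [-0.2  0.2 -0.9] [ 0.001  0.002  0.    -0.001 -0.    -0.   ]
491 [0.00753822 0.00093093 0.13924826] [0.50779554 0.39704769]
```

View pics/top11.png

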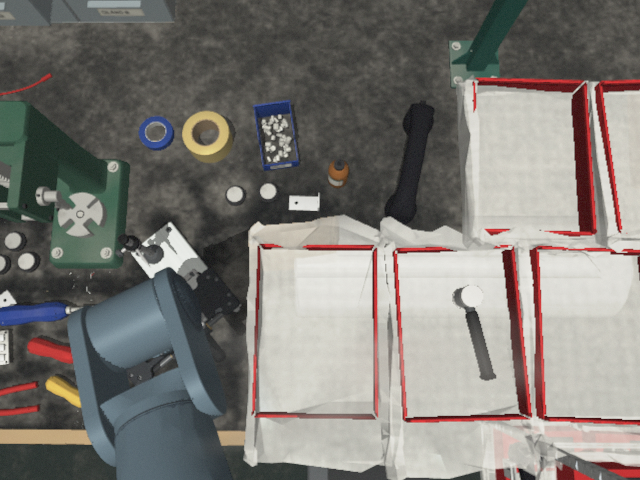

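View pics/scene11.png

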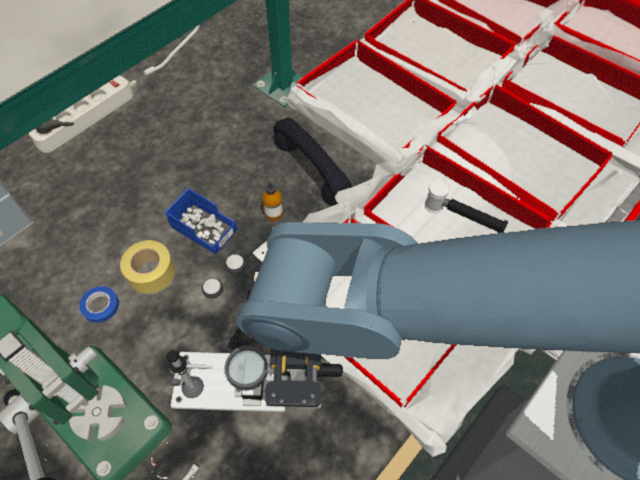

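```bash
python3 -c "
from cell import *
print(close_job())"
```

```text
the job is handed in; nothing more can be done
None
```

I drove the pin home with the mallet and set the mallet back standing in its tray. The arm then took the loupe and was holding it over the pin head when I handed the job in, at about 26 s of the 61 s allowed.

**Pin:** I pressed it down with the mallet face until it met a hard stop, at about 22 N. The depth cameras then put the head top at about 41.7 mm (fully home is 41.4 mm).

**Loupe position:** From the arm's pose, the lens centre was at (0.5095, 0.3962, 0.129) m, against a pin axis measured at about (0.5095, 0.3957) m. The last camera fit put the ring centre about 2 mm from that pin position. I trusted the arm pose, because an earlier outline fit agreed with it to within 1 mm.

**Loupe height:** I took the focal height as about 129 mm. The camera saw the pointer's top surface at about 130.7 mm, and half the collar height below its top gives about 128.8 mm. The last camera depth put the lens at about 128.3 mm, against 129.0 mm from the arm pose. Two-view triangulation of the pointer tip gave 124 mm. I set that aside because the same method also read 4 to 8 mm low on points of known height.

**Level and still:** The loupe was level to under 0.5°, the joints were still, and there was no contact force beyond the loupe's own weight.

**Pointer and other parts:** The pointer read the same height before and after. The other parts looked unmoved in the last pictures.

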